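# Tea box through the gate

### The job

Put the box of tea away in the low wooden frame by pushing it along the counter with the fingertips, end first, through the narrow gate between the two brass posts, until the whole box is inside behind the posts and stands straight there, midway between the side rails. Push gently: do not grip, lift or tip the box, and leave the two spice jars in the frame and everything else on the counter where they are. Finish with the hand clear of it all.

Things in the scene. Friction and masses are not known exactly. Their poses are not given: they have to be found in the camera images.
- tea_box: Closed black box of tea, loose, 0.1 to 0.25 kg, 64 mm wide (its x), 142 mm long (its y), 71 mm high. Origin: centre of its underside. Either end may lead. It starts outside the gate, at y = 215 to 270 mm, x = -50 to -15 mm in the frame's axes (the robot's side of the gate's centre line), up to 0.4 rad askew. A wall cabinet makes its far side hard to reach. Pushed sideways high up it could tip.
- corral: Low wooden frame without floor, screwed down. Rails 14 mm thick, 30 mm high; inside 170 mm along its x axis. Origin: on the counter at the middle of its inside. Its +y axis points out of the gate, to the side where the tea box starts (about world +y); the inner face of the closed back rail is at y = -90 mm. The box ends with its long side along y, near x = 0, its centre between y = -19 and +15 mm.
- gate (a point): Middle of the gate, on the counter: point (0, +98 mm, 0) in the frame's axes, with the same axes. The gate lies between two upright brass posts 24 mm across and 36 mm tall, whose nearest faces are 76 mm apart along x. The counter is bare on the outside of the gate.
- spice_a: Spice jar with a brown label and black cap, 41 mm across, 105 mm tall, loose, standing in the back half of the frame against one side rail. Origin: centre of its underside.
- spice_b: Spice jar with a green label and black cap, 44 mm across, 105 mm tall, loose, standing in the back half of the frame against the other side rail. Origin: centre of its underside.
- mug: White mug with grey dots, 82 x 114 x 91 mm with its handle, loose bystander on the left. Origin: on its underside.
- tuna_tin: Flat red-and-silver food tin, 86 mm across, 40 mm high, loose bystander on the left. Origin: centre of its underside.
- garlic: Bulb of garlic, 56 mm, loose bystander on the left. Origin: on its underside.
- moka_pot: Aluminium stove-top coffee pot with a black handle, 98 x 155 x 174 mm, loose bystander on the right. Origin: on its underside.
Mind the look-alikes: they are no part of the job. What is shaped like the tea_box but pink is not meant.

How it is judged (in metres and radians):
At the end, for the whole second after the job is handed in: The tea box stands flat and at rest on the counter, wholly inside the frame behind the gate posts (centre at most 17 mm from the frame's middle toward the gate), within 22 mm of the centre line and within 0.2 rad of straight (y of tea_box in the frame of corral between -0.022 and 0.017 m and x of tea_box in the frame of corral between -0.022 and 0.022 m and angle between the y axis of tea_box and the y axis of corral, either way round below 0.2 rad and height (world z) of tea_box below 0.005 m and angle between tea_box's own z axis and vertical below 0.05 rad and linear speed of tea_box below 0.01 m/s); the robot touches nothing.
It fails at once if the tea box is lifted off the counter (height (world z) of tea_box above 0.012 m).
It fails at once if the tea box is tipped by more than 0.3 rad (angle between tea_box's own z axis and vertical above 0.3 rad).
It fails at once if the tea box is gripped or pushed with more than 20 N (contact force between the fingers and tea_box above 20 N).
It fails at once if a spice jar or another bystander is moved by more than 20 mm (distance of any of spice_a, spice_b, mug, tuna_tin, garlic, moka_pot from where it was at the start of the episode above 0.02 m).
It fails at once if a spice jar or another bystander is tipped over (angle between any of spice_a, spice_b, mug, tuna_tin, moka_pot's own z axis and vertical above 0.4 rad).
It also fails if it takes over 51 s, if anything falls off the work surface, if the arm or the gripper's body presses on something with over 40 N, if the wrist force passes 120 N, or if a joint passes its speed limit or range.

### The arm

A 6-joint arm with a two-finger parallel gripper is mounted at the origin on a cart in front of the work surface, level with it; the furniture and walls round the work are solid. World frame = base frame: x ahead of the robot, y to its left, z up, the work surface at z = 0. Lengths are in m, angles in degrees, forces in N, time in s.
With the tool pointing down it reaches from about 0.375 to 0.9 m from the base axis. Payload 3.1 kg.
Tool frame: the origin (TCP) lies at the very end of the fingers, on their centre line; the grasp point (between the pads) lies 19 mm behind it; z points along the fingers, y is the line along which they close (so a half turn about z gives the same grasp; the last joint's range is limited). The gripper opens to 87 mm and grips with 3 to 60 N. Pads are 19 mm wide; open, the fingers measure 117 mm over their backs; the gripper's body (75 mm by 190 mm) begins 51 mm behind the grasp point.
Start: joints at [59.903, 30.224, 82.088, -0, 67.689, -10.227], TCP at [0.212, 0.588, 0.223] pointing down, gripper open.
Joint ranges: [-176.69, 176.69], [-43.24, 126.21], [12.49, 139.97], [-82, 262], [0, 151.66], [-163.58, 163.58]. Speed limits (degrees/s): [159.86, 159.86, 180, 180, 180, 180].

### API

Orientations are given as a 3x3 rotation matrix whose columns are the frame's x, y, z axes.
In Python, from rig import bot gives the robot as it stands.
- The arm moves only by the tool move_arm, never from a script. Its argument "increments" is a list of rows, each an object with "xyz": the shift along the tool's x, y, z in mm, a list of three; "roll": the turn about the tool's z in rad; "grip": the opening in per cent of the stroke, from 0 (shut) to 100 (fully open). A call has 1 to 5 rows; each row shifts and turns the commanded pose from where the row before left it, along the tool's axes as they then stand; what a row does not reach is not made up. A row lasts 1/12 s, in which the tool goes at most 41.7 mm and 7.16 degrees, less where a joint would pass 70% of its speed; a pose out of reach is approached as far as the arm can. A call is refused whole if a number of a shift passes 41.7 or a number of a turn 0.125, either way. A call with a gripper value outside its range is refused whole. The fingers move at their own pace and stop on an object; the grip force is fixed at half the most. Time passes only in rows, so rows that do not move let the fingers close. It gives the time, the measured TCP pose, the force, the opening and the grip force at its end, in the units of the state.
- bot.read_state(): the state, without advancing time (a new reading comes with each control period).
- bot.capture(name): name is "scene" or "top" or "wrist"; returns (picture, depth): 384x512x3 uint8, red, green, blue; 384x512 float32, m along the optical axis (not along the pixel's ray), 0 where there is no reading.
- bot.camera_model(name): a dict with "intrinsics" (3x3 intrinsics, pixels), "D" ([k1, k2, p1, p2, k3] as OpenCV has them; the pictures are not rectified), "rvec" (rotation vector, rad) and "tvec" (3), from world to camera coordinates, as OpenCV has them; the wrist camera has in their place "tool_from_camera" (4x4, takes a point from camera to tool coordinates, whose origin is the TCP and whose axes are the flange's). Camera axes: x right, y down, z forward; pixel columns grow to the right and rows downward; lengths in m; the calibration is good to about 2 mm. A picture is of the moment at which its call begins: read the wrist's pose just before it. camera_model takes no time and is no camera call.
- bot.hand_in(): hands the job in; it is judged then, once.
Trained networks look in the newest picture that a camera, given by its name, has taken for a name from the list of things; names that differ only in an ending like _2 or _b are one class to them, and where a whole thing is asked for, a point or a joint stands for the part that bears it (a point fixed in the world has none). Each returns a list of dicts, best first, with "conf" (0 to 1); they miss things now and then, are a little off and sometimes report something else, mostly with a low value. They report only what shows in the picture. A call takes as long as a camera call. They do not tell look-alikes from the thing itself.
- bot.spot_in(label, camera): "at" ([x, y, z] in m, in the coordinates of the camera as it stood for that picture, good to about 4 mm: the middle of the surface that is visible of it).
- bot.trace(label, camera): "mask" (384x512 bool, what is visible of it).
The state is a dict: "time_s": time; "joint_positions": joint angles; "qvel": joint speeds; "tau": joint torques, N m; "position": TCP position; "tcp_rot": TCP orientation; "force": force on the tool from outside, world axes, zero at the start; "moment": the same for the moment, N m; "opening": opening from 0.0 (shut) to 1.0 (fully open); "grasp_force": force on a finger pad.
Only numpy, scipy, OpenCV 4.12 (cv2) and the standard library are available. Lean on these libraries where they do the work, as an engineer would, in place of code of your own. Each camera call takes 0.05 s, during which the arm holds its last target. There are 200 camera calls.

## Working session

There is one attempt and no reset: what is moved stays moved. The work goes in short steps, Python scripts to look and compute and a tool call to move; the robot and the scene stay as the last step left them, time stands still between calls to the robot, and variables do not carry over. Pictures are saved under pics/ and viewed, at most 10 in all, crops included, and the job is handed in when it is done.

Besides the shell and the picture viewer there is one more tool, called after "Request:" as name([rows], argument=value, ...), one row to a line, values as JSON. move_arm: Moves the arm, as the interface text tells. Its arguments: {"type":"object","properties":{"increments":{"type":"array"}},"required":["increments"]}

```bash
mkdir -p pics; cat > h.py <<'E'
import numpy as np,cv2
from rig import bot
def pose(cam,st=None):
    m=bot.camera_model(cam)
    if cam=="wrist":
        st=st or bot.read_state(); T=np.eye(4);T[:3,:3]=st["tcp_rot"];T[:3,3]=st["position"]
        return T@np.array(m["tool_from_camera"]),m
    T=np.eye(4);R=cv2.Rodrigues(np.array(m["rvec"],float))[0];T[:3,:3]=R.T;T[:3,3]=-R.T@np.array(m["tvec"],float).ravel()
    return T,m
def cloud(d,cam,T=None):
    if T is None: T,_=pose(cam)
    m=bot.camera_model(cam);K=np.array(m["intrinsics"],float);D=np.array(m["D"],float)
    v,u=np.mgrid[:384,:512];p=np.stack([u,v],-1).reshape(-1,1,2).astype(np.float64)
    n=cv2.undistortPoints(p,K,D).reshape(384,512,2)
    P=np.concatenate([n*d[...,None],d[...,None]],-1)
    return P@T[:3,:3].T+T[:3,3]
E
python3 - <<'E'
from h import *
s=bot.read_state();print(s["position"],np.round(s["tcp_rot"],3),s["opening"],s["time_s"])
ims=[]
for c in("scene","top"):
    im,d=bot.capture(c);np.savez(f"{c}.npz",im=im,d=d);ims.append(im)
    cv2.imwrite(f"pics/{c}.png",cv2.resize(im[...,::-1],(768,576),interpolation=cv2.INTER_CUBIC))
    T,_=pose(c)
    for l in("tea_box","corral","spice_a","spice_b","moka_pot","mug","tuna_tin","garlic"):
        for r in bot.spot_in(l,c)[:3]:
            print(c,l,round(r["conf"],2),np.round(T[:3,:3]@np.array(r["at"])+T[:3,3],3))
E
```

```text
[0.2120501  0.58716352 0.22159087] [[-0.94   0.34  -0.001]
 [ 0.34   0.94  -0.002]
 [ 0.    -0.002 -1.   ]] 1.0016180233743945 0.0
scene tea_box 0.77 [0.434 0.091 0.066]
scene tea_box 0.59 [0.387 0.294 0.062]
scene corral 0.71 [ 0.541 -0.146  0.027]
scene spice_a 0.68 [ 0.582 -0.194  0.065]
scene spice_a 0.5 [ 0.464 -0.24   0.061]
scene spice_b 0.68 [ 0.582 -0.194  0.065]
scene spice_b 0.5 [ 0.464 -0.24   0.061]
scene moka_pot 0.9 [ 0.255 -0.252  0.099]
scene mug 0.69 [0.524 0.464 0.059]
scene tuna_tin 0.65 [0.636 0.433 0.038]
scene tuna_tin 0.17 [ 0.542 -0.148  0.028]
scene garlic 0.72 [0.371 0.442 0.034]
top tea_box 0.96 [0.384 0.267 0.069]
top tea_box 0.57 [0.433 0.061 0.073]
top corral 0.62 [ 0.536 -0.196  0.03 ]
top spice_a 0.9 [ 0.58  -0.202  0.104]
top spice_a 0.51 [ 0.468 -0.24   0.102]
top spice_b 0.9 [ 0.58  -0.202  0.104]
top spice_b 0.51 [ 0.468 -0.24   0.102]
top moka_pot 0.67 [ 0.254 -0.27   0.153]
top mug 0.83 [0.531 0.459 0.04 ]
top tuna_tin 0.96 [0.643 0.419 0.042]
top garlic 0.76 [0.371 0.421 0.037]
```

View pics/scene.png

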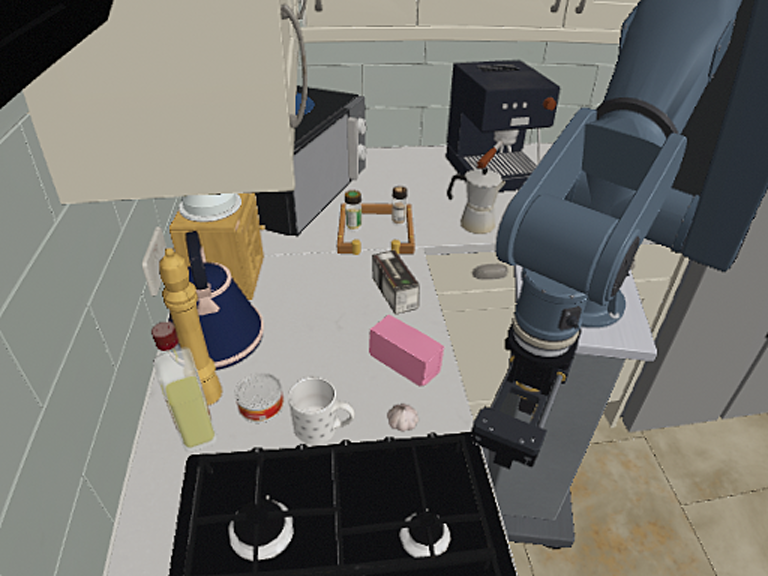

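View pics/top.png

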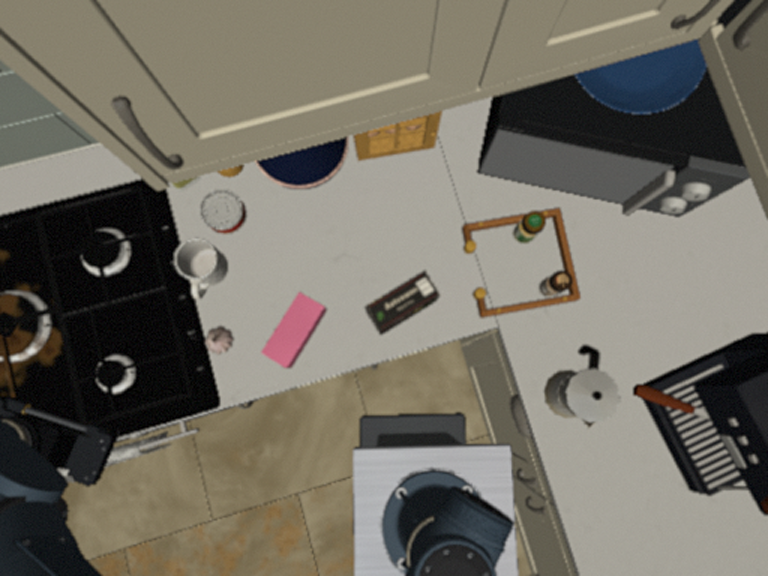

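Two candidates for the tea box: black at top-view (402,302) and pink at (295,330). The description says black, so it's the one at (402,302), next to the gate (posts at (470,246) and (480,294)). Next I'll confirm this in a crop and measure.

```bash
python3 - <<'E'
from h import *
z=np.load("top.npz");im,d=z["im"],z["d"];P=cloud(d,"top")
crop=im[110:240,230:400];cv2.imwrite("pics/crop.png",cv2.resize(crop[...,::-1],(765,585),interpolation=cv2.INTER_CUBIC))
x,y,zz=P[...,0],P[...,1],P[...,2]
u=np.arange(512)[None,:]+0*x;v=np.arange(384)[:,None]+0*x
m=(zz>.06)&(zz<.08)&(u>235)&(u<300)&(v>175)&(v<230)
r=cv2.minAreaRect(P[m][:,:2].astype(np.float32)*1000);print("tea",m.sum(),r,np.round(cv2.boxPoints(r)),np.median(zz[m]))
# corral by colour/height
m=(zz>.02)&(zz<.045)&(u>300)&(u<395)&(v>130)&(v<218)
Q=P[m]*1000;r=cv2.minAreaRect(Q[:,:2].astype(np.float32));print("corral",m.sum(),r,np.round(cv2.boxPoints(r)),np.median(Q[:,2]))
hsv=cv2.cvtColor(im,cv2.COLOR_RGB2HSV)
m2=(zz>.033)&(zz<.042)&(u>305)&(u<325)&(v>155)&(v<205)
n,l,s,c=cv2.connectedComponentsWithStats(m2.astype(np.uint8))
for i in range(1,n): print("post",s[i],P[l==i].mean(0).round(4))
for a,b in(((340,365),(135,165)),((355,385),(175,200))):
    mm=(zz>.095)&(zz<.115)&(u>a[0])&(u<a[1])&(v>b[0])&(v<b[1]);print("jar",mm.sum(),P[mm].mean(0).round(3))
mm=(zz>.05)&(u>355)&(u<420)&(v>225)&(v<290);print("moka",P[mm].min(0).round(3),P[mm].max(0).round(3))
for n in("top",):
    c=P[100:215:5,280:420:8]
# cabinet: lowest things with x>0.5
mm=(zz>.05)&(y<.25)&(y>-.3)&(x>.45);
for yy in np.arange(-.3,.25,.05):
    k=mm&(abs(y-yy)<.025);print(round(yy,2),[ (round(float(h),1),round(float(x[k&(abs(zz-h)<.05)].min()),3)) for h in np.arange(.1,.9,.1) if (k&(abs(zz-h)<.05)).any()])
E
```

```text
tea 956 ((440.062744140625, 54.157386779785156), (60.96660232543945, 140.4297637939453), 30.07647132873535) [[378. 100.]
 [449. -22.]
 [502.   9.]
 [431. 130.]] 0.07310835260527404
corral 1061 ((534.2091064453125, -225.2988739013672), (209.04978942871094, 282.21392822265625), 9.106863975524902) [[ 409. -103.]
 [ 453. -381.]
 [ 660. -348.]
 [ 615.  -69.]] 29.543046950444296
post [311 157   7  10  41] [ 0.5582 -0.0899  0.036 ]
post [317 191   7   7  37] [ 0.4592 -0.1053  0.0361]
post [323 201   1   1   1] [ 0.4381 -0.1136  0.0339]
post [321 204   1   1   1] [ 0.429  -0.1071  0.0335]
jar 184 [ 0.585 -0.205  0.105]
jar 163 [ 0.468 -0.25   0.104]
moka [ 0.192 -0.326  0.05 ] [0.343 0.094 1.216]
-0.3 [(0.1, 0.666), (0.2, 0.667), (0.3, 0.67), (0.4, 0.728), (0.5, 0.707), (0.6, 0.7)]
-0.25 [(0.1, 0.45), (0.2, 0.673), (0.3, 0.679), (0.4, 0.716), (0.5, 0.709), (0.6, 0.711)]
-0.2 [(0.1, 0.564), (0.2, 0.684), (0.3, 0.688), (0.4, 0.7), (0.5, 0.696), (0.6, 0.697)]
-0.15 [(0.1, 0.699), (0.2, 0.698), (0.3, 0.7), (0.4, 0.688), (0.5, 0.682), (0.6, 0.683)]
-0.1 [(0.1, 0.711), (0.2, 0.71), (0.3, 0.715), (0.4, 0.674), (0.5, 0.669), (0.6, 0.669), (0.7, 0.669)]
-0.05 [(0.4, 0.66), (0.5, 0.655), (0.6, 0.655), (0.7, 0.657)]
-0.0 [(0.1, 0.45), (0.2, 0.771), (0.4, 0.647), (0.5, 0.642), (0.6, 0.642), (0.7, 0.641)]
0.05 [(0.1, 0.451), (0.2, 0.767), (0.4, 0.634), (0.5, 0.629), (0.6, 0.628), (0.7, 0.635)]
0.1 [(0.1, 0.451), (0.4, 0.621), (0.5, 0.615), (0.6, 0.616), (0.7, 0.622)]
0.15 [(0.1, 0.752), (0.4, 0.608), (0.5, 0.602), (0.6, 0.603), (0.7, 0.608)]
0.2 [(0.1, 0.714), (0.4, 0.595), (0.5, 0.589), (0.6, 0.589), (0.7, 0.595), (0.8, 0.595)]
```

View pics/crop.png

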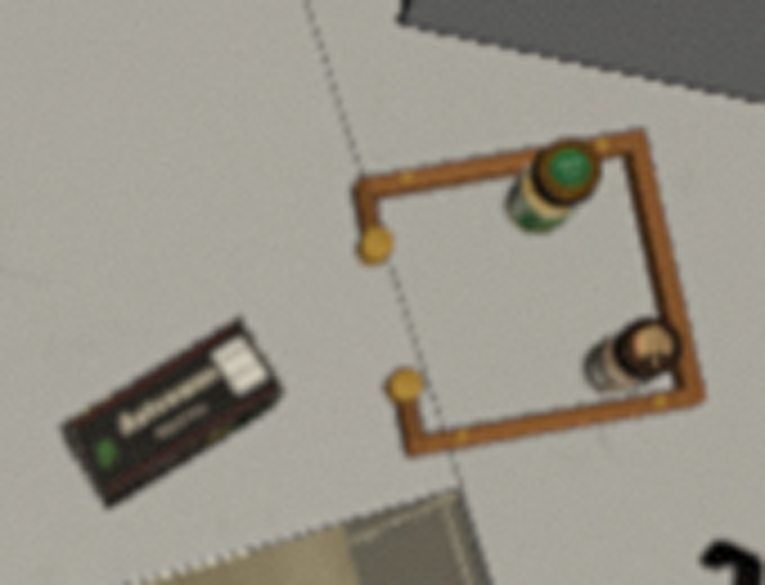

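The crop shows the black, white-labelled tea box at (170,410). Beside it is the gate, with brass posts at (375,243) and (405,385), and both jars are inside the frame. In the frame's axes the box is at about (-45, 258) mm, askew 21°.

Plan:
1. Press both open fingertips flush on its near long side and swing it about frame point (0, 143 mm) until it is straight on the centre line.
2. Push its end with both fingertips set narrow.

```bash
cat >> h.py <<'E'
O=np.array([.5238,-.1944]);A=np.radians(8.84)
X=np.array([np.cos(A),np.sin(A)]);Y=np.array([-np.sin(A),np.cos(A)])
def f2w(x,y): return O+X*x+Y*y
def w2f(p): p=np.array(p)[:2]-O;return np.array([p@X,p@Y])
def start():
    s=bot.read_state();R=np.array(s["tcp_rot"]);return np.array(s["position"])*1000,np.degrees(np.arctan2(R[1,1],R[0,1])),s
def rows(way,step=40,dang=7.1,cur=None):
    """way: list of (x,y,z mm, yaw of tool y deg); prints rows"""
    if cur is None: p,a,_=start()
    else: p,a=np.array(cur[:3],float),cur[3]
    print("from",p.round(1),round(a,2));i=0
    for w in way:
        t=np.array(w[:3],float);da=(w[3]-a+180)%360-180
        n=int(max(np.ceil(np.linalg.norm(t-p)/step),np.ceil(abs(da)/dang),1))
        p0,a0=p.copy(),a
        for k in range(1,n+1):
            q=p0+(t-p0)*k/n;c=np.radians(a)
            ty=np.array([np.cos(c),np.sin(c),0]);tz=np.array([0,0,-1.]);tx=np.cross(ty,tz)
            dl=q-p;sh=np.round([dl@tx,dl@ty,dl@tz],1);r=round(-np.radians(da/n),3)
            p=p+tx*sh[0]+ty*sh[1]+tz*sh[2];a-=np.degrees(r)
            print(i//5,list(map(float,sh)),r);i+=1
E
python3 - <<'E'
from h import *
rows([(393,27,150,120.2),(393,27,24,120.2)],step=38)
E
```

```text
from [212.4 587.8 222.6] 70.13
0 [-22.5, -29.1, 4.5] -0.055
0 [-20.9, -30.3, 4.6] -0.055
0 [-19.2, -31.5, 4.5] -0.055
0 [-17.5, -32.4, 4.5] -0.055
0 [-15.6, -33.3, 4.6] -0.055
1 [-13.8, -34.2, 4.5] -0.055
1 [-11.8, -34.8, 4.6] -0.055
1 [-10.0, -35.5, 4.5] -0.055
1 [-8.0, -35.9, 4.5] -0.055
1 [-6.0, -36.4, 4.6] -0.055
2 [-3.9, -36.6, 4.5] -0.055
2 [-2.0, -36.8, 4.5] -0.055
2 [0.1, -36.8, 4.6] -0.055
2 [2.0, -36.7, 4.5] -0.055
2 [4.1, -36.6, 4.6] -0.055
3 [6.1, -36.3, 4.5] -0.055
3 [0.0, -0.0, 31.5] 0.002
3 [0.0, -0.0, 31.5] 0.002
3 [0.0, -0.0, 31.5] 0.002
3 [0.0, -0.0, 31.5] 0.002
```

Request:
move_arm([
  {"xyz":[-22,-29,4],"roll":-0.055,"grip":100},
  {"xyz":[-21,-30,5],"roll":-0.055,"grip":100},
  {"xyz":[-19,-31,4],"roll":-0.055,"grip":100},
  {"xyz":[-17,-32,5],"roll":-0.055,"grip":100},
  {"xyz":[-16,-33,5],"roll":-0.055,"grip":100},
])

```text
time_s: 1.32
position: [0.2686, 0.413, 0.1996]
tcp_rot: [[-0.998, 0.068, 0.001], [0.068, 0.998, 0.0], [-0.001, 0.0, -1.0]]
force: [1.5, 0.0, -0.1]
opening: 0.996
grasp_force: 0.0
```

Request:
move_arm([
  {"xyz":[-14,-34,4],"roll":-0.055,"grip":100},
  {"xyz":[-12,-35,5],"roll":-0.055,"grip":100},
  {"xyz":[-10,-35,4],"roll":-0.055,"grip":100},
  {"xyz":[-8,-36,5],"roll":-0.055,"grip":100},
  {"xyz":[-6,-36,4],"roll":-0.055,"grip":100},
])

```text
time_s: 1.73
position: [0.3258, 0.2384, 0.1776]
tcp_rot: [[-0.979, -0.205, 0.001], [-0.205, 0.979, 0.0], [-0.001, 0.0, -1.0]]
force: [0.9, -0.0, -0.2]
opening: 1.001
grasp_force: 0.0
```

Request:
move_arm([
  {"xyz":[-4,-36,4],"roll":-0.055,"grip":100},
  {"xyz":[-2,-36,4],"roll":-0.055,"grip":100},
  {"xyz":[0,-36,4],"roll":-0.055,"grip":100},
  {"xyz":[2,-36,4],"roll":-0.055,"grip":100},
  {"xyz":[4,-36,4],"roll":-0.055,"grip":100},
])

```text
time_s: 2.15
position: [0.3816, 0.0663, 0.1577]
tcp_rot: [[-0.887, -0.463, 0.001], [-0.463, 0.887, -0.0], [-0.001, -0.001, -1.0]]
force: [1.3, 0.6, -0.3]
opening: 1.003
grasp_force: 0.0
```

```bash
python3 - <<'E'
from h import *
rows([(393,27,130,120.2),(393,27,24,120.2)],step=38)
print(start()[2]["force"],start()[2]["joint_positions"])
E
```

```text
from [381.6  66.3 157.7] 117.55
0 [4.0, -20.0, 13.9] -0.023
0 [4.6, -20.0, 13.8] -0.023
0 [-0.0, 0.0, 35.3] -0.0
0 [-0.0, 0.0, 35.4] -0.0
0 [-0.0, 0.0, 35.3] -0.0
[ 1.28423156  0.59489929 -0.30163582] [-6.80097695e+00  1.90652687e+01  1.18723776e+02  6.21705220e-03
  4.21406859e+01 -1.24355845e+02]
```

Request:
move_arm([
  {"xyz":[4,-19,14],"roll":-0.02,"grip":100},
  {"xyz":[4,-18,14],"roll":-0.02,"grip":100},
  {"xyz":[0,0,10],"roll":0,"grip":100},
  {"xyz":[0,0,5],"roll":0,"grip":100},
  {"xyz":[0,0,0],"roll":0,"grip":100},
])

```text
time_s: 2.57
position: [0.3907, 0.0316, 0.1138]
tcp_rot: [[-0.869, -0.494, -0.002], [-0.494, 0.869, 0.001], [0.002, 0.002, -1.0]]
force: [1.0, 0.4, 0.1]
opening: 0.998
grasp_force: 0.0
```

```bash
python3 - <<'E'
from h import *
rows([(393,27,24,120.2)],step=38)
im,d=bot.capture("wrist");T,_=pose("wrist");P=cloud(d,"wrist",T)
cv2.imwrite("pics/w1.png",im[...,::-1])
z=P[...,2];m=(z>.064)&(z<.08)&(P[...,0]>.36)&(P[...,1]>-.06)&(P[...,1]<.15)
r=cv2.minAreaRect((P[m][:,:2]*1000).astype(np.float32));print(m.sum(),r,cv2.boxPoints(r).round())
E
```

```text
from [390.7  31.6 113.8] 119.64
0 [0.1, -1.7, 29.9] -0.003
0 [0.1, -1.7, 30.0] -0.003
0 [0.0, -1.7, 29.9] -0.003
5754 ((435.1693115234375, 52.065032958984375), (54.744720458984375, 140.52040100097656), 31.979713439941406) [[375.  97.]
 [449. -22.]
 [496.   7.]
 [421. 126.]]
```

View pics/w1.png

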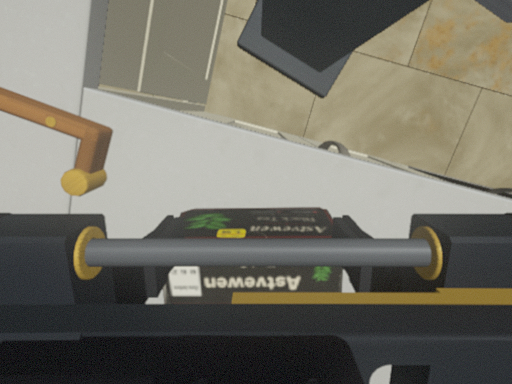

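The wrist view shows the box's near side at rows 207–240, between the finger bars, with about 10 mm of clearance. Next I'll lower the hand and swing the box.

Request:
move_arm([
  {"xyz":[0,-1,30],"roll":-0.005,"grip":100},
  {"xyz":[0,-1,30],"roll":0,"grip":100},
  {"xyz":[0,-1,26],"roll":0,"grip":100},
  {"xyz":[0,0,0],"roll":0,"grip":100},
])

```text
time_s: 2.95
position: [0.3913, 0.0299, 0.0257]
tcp_rot: [[-0.866, -0.501, -0.006], [-0.501, 0.866, 0.001], [0.005, 0.004, -1.0]]
force: [-0.1, -0.4, -0.4]
opening: 1.0
grasp_force: 0.0
```

```bash
python3 - <<'E'
from h import *
C=f2w(0,.143)*1000
way=[(404,33,24,120.2)]
p0=np.array([404,33.])
for k in range(1,16):
    th=-np.radians(21.36*k/15);R=np.array([[np.cos(th),-np.sin(th)],[np.sin(th),np.cos(th)]])
    q=C+R@(p0-C);way.append((q[0],q[1],24,120.2-21.36*k/15))
rows(way,step=6);print(w2f(q/1000))
E
```

```text
from [391.3  29.9  25.7] 120.04
0 [-4.2, -1.2, 0.6] -0.001
0 [-4.2, -1.2, 0.5] -0.001
0 [-4.2, -1.2, 0.6] -0.001
0 [-3.0, 0.9, 0.0] 0.025
0 [-3.1, 1.0, 0.0] 0.025
1 [-3.1, 1.0, 0.0] 0.025
1 [-3.1, 1.0, 0.0] 0.025
1 [-3.1, 1.0, 0.0] 0.024
1 [-3.1, 1.0, 0.0] 0.025
1 [-3.1, 1.0, 0.0] 0.025
2 [-3.0, 0.9, 0.0] 0.025
2 [-3.1, 1.0, 0.0] 0.025
2 [-3.1, 1.0, 0.0] 0.025
2 [-3.1, 1.0, 0.0] 0.025
2 [-3.1, 1.0, 0.0] 0.024
3 [-3.1, 1.0, 0.0] 0.025
3 [-3.0, 1.0, 0.0] 0.025
3 [-3.1, 1.0, 0.0] 0.025
[-0.0412378  0.2666205]
```

Request:
move_arm([
  {"xyz":[-4,-1,1],"roll":0,"grip":100},
  {"xyz":[-4,-1,1],"roll":0,"grip":100},
  {"xyz":[-4,-1,0],"roll":0,"grip":100},
  {"xyz":[-3,1,0],"roll":0.025,"grip":100},
  {"xyz":[-3,1,0],"roll":0.025,"grip":100},
])

```text
time_s: 3.37
position: [0.4106, 0.0372, 0.0284]
tcp_rot: [[-0.89, -0.455, 0.004], [-0.455, 0.89, -0.001], [-0.003, -0.003, -1.0]]
force: [-0.5, -0.7, -0.2]
opening: 1.0
grasp_force: 0.2
```

Request:
move_arm([
  {"xyz":[-3,1,0],"roll":0.025,"grip":100},
  {"xyz":[-3,1,0],"roll":0.025,"grip":100},
  {"xyz":[-3,1,0],"roll":0.025,"grip":100},
  {"xyz":[-3,1,0],"roll":0.025,"grip":100},
  {"xyz":[-3,1,0],"roll":0.025,"grip":100},
])

```text
time_s: 3.78
position: [0.422, 0.0481, 0.0285]
tcp_rot: [[-0.94, -0.341, 0.004], [-0.341, 0.94, -0.001], [-0.003, -0.002, -1.0]]
force: [0.0, -0.5, -0.3]
opening: 0.997
grasp_force: 0.2
```

```bash
cat >> h.py <<'E'
def tea(ylo=-.3,yhi=.2,n=None):
    im,d=bot.capture("top");P=cloud(d,"top");bot_m=bot.trace("tea_box","top")
    out=None
    for t in bot_m:
        m=np.array(t["mask"])&(P[...,2]>.06)&(P[...,2]<.082)
        if m.sum()<150: continue
        if np.median(im[m].astype(int)[:,0]-im[m].astype(int)[:,1])>50: continue
        Q=P[m]*1000
        r=cv2.minAreaRect(Q[:,:2].astype(np.float32));b=cv2.boxPoints(r)
        e=b[1]-b[0] if np.linalg.norm(b[1]-b[0])>np.linalg.norm(b[2]-b[1]) else b[2]-b[1]
        a=(np.degrees(np.arctan2(e[1],e[0]))-98.84+90)%180-90
        print("tea",m.sum(),np.round(r[0],1),np.round(r[1],1),"frame",(w2f(np.array(r[0])/1000)*1000).round(1),"askew deg",round(a,1))
    if n: cv2.imwrite(n,cv2.resize(im[90:260,200:420][...,::-1],(770,595),interpolation=cv2.INTER_CUBIC))
E
python3 - <<'E'
from h import *
p,a,s=start();print(p,a,w2f(p/1000),s["force"],s["time_s"]);tea(n="pics/t2.png")
E
```

```text
[421.97979704  48.10041701  28.4731161 ] 109.92070421149882 [-0.06334429  0.25526713] [ 0.04152038 -0.4512945  -0.28857132] 3.7833
```

View pics/t2.png

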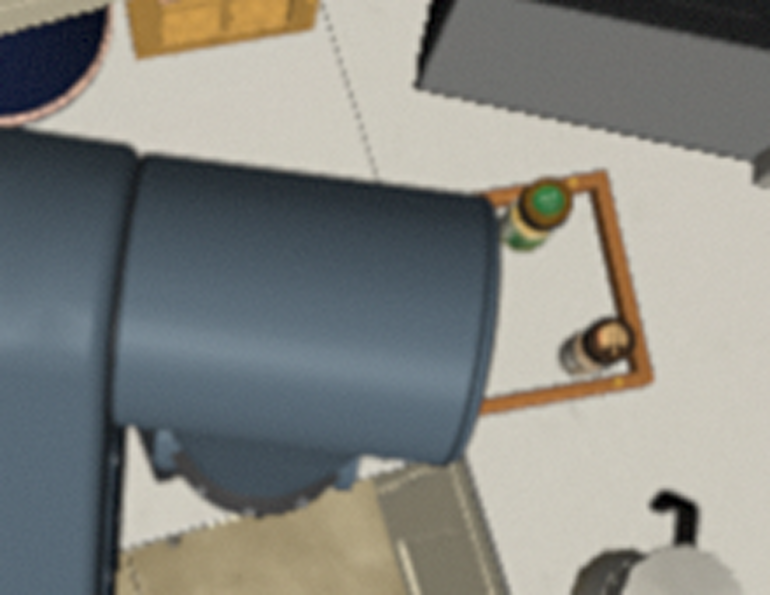

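The arm hides the box from the top camera, so I'll finish the swing and look from the scene camera.

Request:
move_arm([
  {"xyz":[-3,1,1],"roll":0.025,"grip":100},
  {"xyz":[-3,1,1],"roll":0.025,"grip":100},
  {"xyz":[-3,1,1],"roll":0.025,"grip":100},
  {"xyz":[-3,1,0],"roll":0.025,"grip":100},
  {"xyz":[-3,1,0],"roll":0.025,"grip":100},
])

```text
time_s: 4.3
position: [0.4339, 0.0571, 0.0247]
tcp_rot: [[-0.975, -0.221, 0.002], [-0.221, 0.975, -0.0], [-0.002, -0.001, -1.0]]
force: [-0.7, 0.9, -1.1]
opening: 1.002
grasp_force: 0.2
```

```bash
sed -i 's/def tea(ylo=-.3,yhi=.2,n=None)/def tea(cam="top",n=None)/; s/im,d=bot.capture("top");P=cloud(d,"top");bot_m=bot.trace("tea_box","top")/im,d=bot.capture(cam);P=cloud(d,cam);bot_m=bot.trace("tea_box",cam)/' h.py
python3 - <<'E'
from h import *
p,a,s=start();print(p,a,w2f(p/1000),s["force"],s["time_s"]);tea("scene")
z=np.load("scene.npz") # check scene bias on the initial picture
E
```

```text
[433.92286416  57.14330036  24.71632771] 102.78207193343405 [-0.05015342  0.26236723] [-0.71890391  0.88159028 -1.14048209] 4.3
tea 364 [482.2  76.5] [ 56.2 142.7] frame [  0.5 274. ] askew deg 10.7
```

```bash
python3 - <<'E'
from h import *
im,d=bot.capture("scene");P=cloud(d,"scene")
crop=im[120:260,200:340];cv2.imwrite("pics/s3.png",cv2.resize(crop[...,::-1],(600,600),interpolation=cv2.INTER_CUBIC))
z0=np.load("scene.npz");P0=cloud(z0["d"],"scene")
for Q in(P0,P):
    u=np.arange(512)[None,:]+0*Q[...,0];v=np.arange(384)[:,None]+0*u
    m=(Q[...,2]>.06)&(Q[...,2]<.08)&(Q[...,0]>.36)&(Q[...,0]<.6)&(Q[...,1]>-.06)&(Q[...,1]<.17)
    r=cv2.minAreaRect((Q[m][:,:2]*1000).astype(np.float32));print(m.sum(),r,cv2.boxPoints(r).round(),[(w2f(b/1000)*1000).round() for b in cv2.boxPoints(r)])
E
```

```text
525 ((437.0162353515625, 59.04924011230469), (61.35087966918945, 144.6929473876953), 30.69367790222168) [[374. 106.]
 [448. -19.]
 [500.  12.]
 [426. 137.]] [array([-102.,  320.]), array([-48., 185.]), array([  9., 208.]), array([-45., 342.])]
420 ((465.21954345703125, 68.94263458251953), (83.0256118774414, 146.03591918945312), 13.120380401611328) [[408. 131.]
 [441. -12.]
 [522.   7.]
 [489. 149.]] [array([-64., 339.]), array([-53., 193.]), array([ 29., 200.]), array([ 19., 345.])]
```

View pics/s3.png

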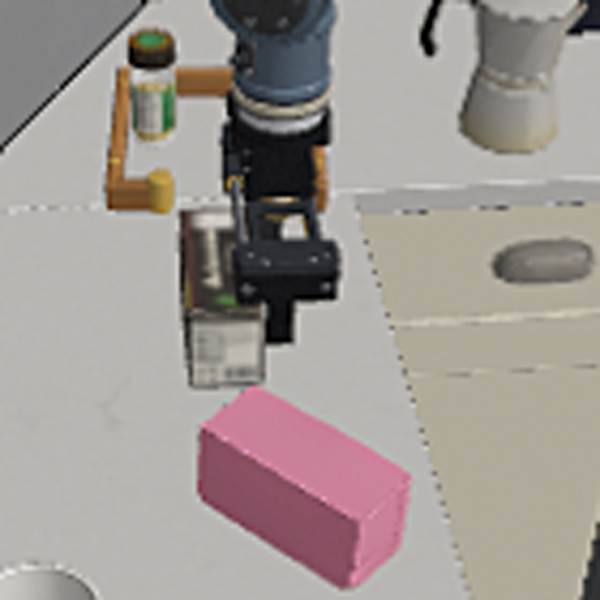

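The crop shows the box at (215,290) flush against the fingers: its far edge runs 3.9° askew, the same as the tool. I'll finish the swing.

Request:
move_arm([
  {"xyz":[-3,1,0],"roll":0.025,"grip":100},
  {"xyz":[-3,1,0],"roll":0.025,"grip":100},
  {"xyz":[-2,1,0],"roll":0.015,"grip":100},
  {"xyz":[0,0,0],"roll":0,"grip":100},
])

```text
time_s: 4.78
position: [0.4411, 0.0616, 0.024]
tcp_rot: [[-0.987, -0.158, 0.001], [-0.158, 0.987, -0.0], [-0.001, -0.0, -1.0]]
force: [0.5, -0.3, 0.4]
opening: 1.0
grasp_force: 0.0
```

```bash
python3 - <<'E'
from h import *
p,a,s=start();print(p,a,w2f(p/1000),s["force"],s["time_s"])
E
```

```text
[441.10235045  61.60425711  23.98835742] 99.09344013847671 [-0.04237368  0.26567189] [ 0.45638505 -0.34714063  0.3588019 ] 4.7833
```

```bash
python3 - <<'E'
from h import *
a=f2w(-.054,.2657)*1000;b=f2w(0,.368)*1000
rows([(a[0],a[1],24,99.1),(a[0],a[1],120,99.1),(b[0],b[1],120,8.84),(b[0],b[1],24,8.84)],step=38)
E
```

```text
from [441.1  61.6  24. ] 99.09
0 [11.6, 0.1, -0.0] -0.0
0 [0.0, -0.0, -32.0] -0.0
0 [0.0, -0.0, -32.0] -0.0
0 [0.0, -0.0, -32.0] -0.0
0 [-4.2, 7.8, -0.0] 0.121
1 [-3.2, 8.3, -0.0] 0.121
1 [-2.2, 8.7, -0.0] 0.121
1 [-1.1, 8.8, -0.0] 0.121
1 [-0.1, 8.9, -0.0] 0.121
1 [1.1, 8.8, -0.0] 0.121
2 [2.0, 8.7, -0.0] 0.121
2 [3.2, 8.3, -0.0] 0.121
2 [4.0, 7.9, -0.0] 0.121
2 [5.1, 7.3, -0.0] 0.121
2 [5.8, 6.7, -0.0] 0.121
3 [6.7, 6.0, -0.0] 0.121
3 [7.3, 5.1, -0.0] 0.121
3 [-0.0, -0.0, 32.0] 0.001
3 [-0.0, -0.0, 32.0] 0.001
3 [-0.0, -0.0, 32.0] 0.001
```

Request:
move_arm([
  {"xyz":[12,0,0],"roll":0,"grip":100},
  {"xyz":[0,0,-32],"roll":0,"grip":100},
  {"xyz":[0,0,-32],"roll":0,"grip":100},
  {"xyz":[0,0,-32],"roll":0,"grip":100},
  {"xyz":[-4,8,0],"roll":0.121,"grip":80},
])

```text
time_s: 5.2
position: [0.4342, 0.0673, 0.124]
tcp_rot: [[-0.999, -0.036, 0.009], [-0.036, 0.999, -0.001], [-0.009, -0.002, -1.0]]
force: [1.1, 0.1, 0.3]
opening: 0.972
grasp_force: 0.0
```

Request:
move_arm([
  {"xyz":[-3,8,0],"roll":0.121,"grip":35},
  {"xyz":[-2,9,0],"roll":0.121,"grip":35},
  {"xyz":[-1,9,0],"roll":0.121,"grip":35},
  {"xyz":[0,9,0],"roll":0.121,"grip":35},
  {"xyz":[1,9,0],"roll":0.121,"grip":35},
])

```text
time_s: 5.62
position: [0.4456, 0.1111, 0.1198]
tcp_rot: [[-0.84, 0.542, 0.001], [0.542, 0.84, -0.0], [-0.001, 0.0, -1.0]]
force: [0.8, 0.1, -0.8]
opening: 0.628
grasp_force: 0.0
```

Request:
move_arm([
  {"xyz":[2,9,0],"roll":0.121,"grip":35},
  {"xyz":[3,8,0],"roll":0.121,"grip":35},
  {"xyz":[4,8,0],"roll":0.121,"grip":35},
  {"xyz":[5,7,0],"roll":0.121,"grip":35},
  {"xyz":[6,7,0],"roll":0.121,"grip":35},
])

```text
time_s: 6.03
position: [0.4602, 0.1531, 0.1197]
tcp_rot: [[-0.383, 0.924, 0.0], [0.924, 0.383, -0.0], [-0.0, 0.0, -1.0]]
force: [-0.3, -0.1, -0.2]
opening: 0.365
grasp_force: 0.0
```

Request:
move_arm([
  {"xyz":[7,6,0],"roll":0.121,"grip":35},
  {"xyz":[7,5,0],"roll":0.121,"grip":35},
  {"xyz":[0,0,0],"roll":0,"grip":35},
])

```text
time_s: 6.28
position: [0.4668, 0.1707, 0.1198]
tcp_rot: [[-0.155, 0.988, 0.002], [0.988, 0.155, 0.001], [0.0, 0.002, -1.0]]
force: [0.7, 0.3, 0.4]
opening: 0.351
grasp_force: 0.0
```

```bash
python3 - <<'E'
from h import *
p,a,s=start();print(p,a,w2f(p/1000),s["opening"],s["time_s"])
for c in("scene","top"):
    im,d=bot.capture(c);Q=cloud(d,c)
    m=(Q[...,2]>.06)&(Q[...,2]<.08)&(Q[...,0]>.36)&(Q[...,0]<.58)&(Q[...,1]>-.06)&(Q[...,1]<.17)
    if m.sum()>50:
        r=cv2.minAreaRect((Q[m][:,:2]*1000).astype(np.float32));print(m.sum(),r[1],[(w2f(b/1000)*1000).round() for b in cv2.boxPoints(r)])
b=f2w(0,.366)*1000
rows([(b[0],b[1],120,8.84),(b[0],b[1],24,8.84)],step=32)
E
```

```text
[466.803005   170.66794752 119.81455519] 8.92846391205696 [-2.17869916e-04  3.69490482e-01] 0.3509383481388826 6.2833
320 (55.88602828979492, 140.81997680664062) [array([-28., 342.]), array([-24., 201.]), array([ 32., 203.]), array([ 28., 343.])]
786 (61.106571197509766, 115.47071838378906) [array([-27., 312.]), array([-27., 196.]), array([ 34., 196.]), array([ 34., 312.])]
from [465.8 169.6 119.6] 9.19
0 [-2.6, 1.4, -0.4] 0.006
0 [-0.0, -0.0, 24.0] 0.0
0 [-0.0, -0.0, 24.0] 0.0
0 [-0.0, -0.0, 24.0] 0.0
0 [-0.0, -0.0, 24.0] 0.0
```

Seen by the top camera, the box is straight, with x of about +3 mm and its near end at y = 338 mm. I'll lower the hand behind it and push with a slight drift toward -x.

Request:
move_arm([
  {"xyz":[0,0,32],"roll":0.003,"grip":35},
  {"xyz":[0,0,32],"roll":0,"grip":35},
  {"xyz":[0,0,32],"roll":0,"grip":35},
  {"xyz":[0,0,0],"roll":0,"grip":35},
  {"xyz":[-6,0,0],"roll":0,"grip":35},
])

```text
time_s: 6.8
position: [0.465, 0.1635, 0.0223]
tcp_rot: [[-0.155, 0.988, -0.005], [0.988, 0.155, -0.001], [0.0, -0.005, -1.0]]
force: [0.2, 0.4, -0.0]
opening: 0.348
grasp_force: 0.0
```

Request:
move_arm([
  {"xyz":[-5,0,0],"roll":0,"grip":35},
  {"xyz":[-4,0,0],"roll":0,"grip":35},
  {"xyz":[-4,0,0],"roll":0,"grip":35},
  {"xyz":[-4,0,0],"roll":0,"grip":35},
  {"xyz":[-4,0,0],"roll":0,"grip":35},
])

```text
time_s: 7.22
position: [0.471, 0.1427, 0.0249]
tcp_rot: [[-0.152, 0.988, 0.003], [0.988, 0.152, 0.0], [-0.0, 0.003, -1.0]]
force: [-0.9, 1.2, 0.8]
opening: 0.351
grasp_force: 0.5
```

Request:
move_arm([
  {"xyz":[-5,-0.5,0],"roll":0,"grip":35},
  {"xyz":[-5,0,0],"roll":0,"grip":35},
  {"xyz":[-5,-0.5,0],"roll":0,"grip":35},
  {"xyz":[-5,0,0],"roll":0,"grip":35},
  {"xyz":[-5,-0.5,0],"roll":0,"grip":35},
])

```text
time_s: 7.63
position: [0.4725, 0.1176, 0.0235]
tcp_rot: [[-0.152, 0.988, -0.0], [0.988, 0.152, -0.0], [-0.0, -0.0, -1.0]]
force: [-0.7, 1.9, 2.1]
opening: 0.352
grasp_force: 0.5
```

```bash
cat >> h.py <<'E'
def look(ylo=-.16,yhi=.14):
    p,a,s=start();print("tcp",p.round(1),round(a,2),(w2f(p/1000)*1000).round(1),np.round(s["force"],1),s["opening"],s["time_s"])
    for c in("scene","top"):
        im,d=bot.capture(c);Q=cloud(d,c);F=(Q[...,:2]-O)@np.stack([X,Y],1)*1000
        m=(Q[...,2]>.06)&(Q[...,2]<.08)&(abs(F[...,0])<48)&(F[...,1]<360)&(F[...,1]>-85)
        n,l,st,_=cv2.connectedComponentsWithStats(m.astype(np.uint8))
        for i in range(1,n):
            if st[i,4]<60: continue
            r=cv2.minAreaRect(F[l==i].astype(np.float32));print(c,st[i,4],np.round(r[1],1),cv2.boxPoints(r).round().tolist())
        h=(Q[...,2]>.033)&(Q[...,2]<.042)&(abs(F[...,1]-98)<20)&(abs(F[...,0])<75)
        n,l,st,_=cv2.connectedComponentsWithStats(h.astype(np.uint8))
        for i in range(1,n):
            if st[i,4]>12: print(c,"post",st[i,4],F[l==i].mean(0).round(1))
    return im
E
python3 - <<'E'
from h import *
look()
E
```

```text
tcp [472.5 117.6  23.5] 8.77 [ -2.7 316.1] [-0.7  1.9  2.1] 0.352148582876151 7.6333
scene 67 [58.3 30.5] [[-33.0, 333.0], [-33.0, 303.0], [26.0, 303.0], [26.0, 333.0]]
scene post 15 [ 47.5 102. ]
top 158 [24.3 60.6] [[-33.0, 167.0], [26.0, 156.0], [31.0, 180.0], [-29.0, 191.0]]
top post 38 [49.5 97.8]
top post 36 [-50.3  97.4]
```

```bash
python3 - <<'E'
from h import *
ims=[]
for c in("scene","top"):
    im,d=bot.capture(c);Q=cloud(d,c);F=(Q[...,:2]-O)@np.stack([X,Y],1)*1000
    m=(Q[...,2]>.055)&(Q[...,2]<.08)&(abs(F[...,0])<48)&(F[...,1]<300)&(F[...,1]>-85)
    f=F[m];print(c,len(f))
    for x in range(-44,45,6):
        k=f[abs(f[:,0]-x)<3]
        if len(k): print(x,len(k),k[:,1].min().round(1),k[:,1].max().round(1))
    o=(115,265,210,340) if c=="scene" else (130,250,230,380)
    ims.append(cv2.resize(im[o[0]:o[1],o[2]:o[3]],(390,450 if c=="scene" else 312),interpolation=cv2.INTER_CUBIC))
W=np.zeros((450,780,3),np.uint8);W[:,:390]=ims[0];W[:312,390:]=ims[1];cv2.imwrite("pics/st.png",W[...,::-1])
E
```

```text
scene 45
-26 1 287.8 287.8
-20 2 286.8 293.2
-14 4 285.7 291.7
-8 4 284.8 294.3
-2 4 284.0 292.0
4 4 285.3 293.3
10 2 290.7 292.3
16 9 173.9 292.9
22 5 173.1 205.4
28 5 174.5 200.8
top 185
-32 2 179.0 180.4
-26 24 164.8 190.9
-20 19 165.3 188.8
-14 18 164.0 188.4
-8 15 165.8 186.8
-2 16 164.2 185.7
4 17 162.6 185.1
10 14 165.1 183.7
16 15 162.9 182.7
22 12 163.1 181.0
28 10 164.6 183.4
40 15 -26.0 -9.2
```

View pics/st.png

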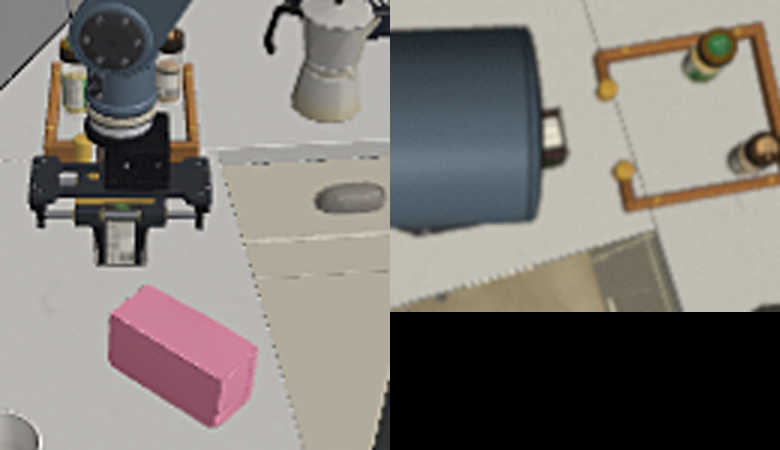

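Leading edge is flat at y ≈ 164 mm, spanning x −29…+31, centred on the gate (posts at ±50). I'll push on up to the gate.

Request:
move_arm([
  {"xyz":[-6,0,0],"roll":0,"grip":35},
  {"xyz":[-6,-0.3,0],"roll":0,"grip":35},
  {"xyz":[-6,0,0],"roll":0,"grip":35},
  {"xyz":[-6,-0.3,0],"roll":0,"grip":35},
  {"xyz":[-6,0,0],"roll":0,"grip":35},
])

```text
time_s: 8.25
position: [0.4764, 0.0876, 0.0235]
tcp_rot: [[-0.152, 0.988, -0.0], [0.988, 0.152, 0.0], [0.0, -0.0, -1.0]]
force: [-0.6, 0.2, 0.5]
opening: 0.349
grasp_force: 0.3
```

Request:
move_arm([
  {"xyz":[-5,0,0],"roll":0,"grip":35},
  {"xyz":[-5,0,0],"roll":0,"grip":35},
  {"xyz":[-5,0,0],"roll":0,"grip":35},
  {"xyz":[-4,0,0],"roll":0,"grip":35},
  {"xyz":[-3,0,0],"roll":0,"grip":35},
])

```text
time_s: 8.67
position: [0.4799, 0.066, 0.0236]
tcp_rot: [[-0.152, 0.988, 0.0], [0.988, 0.152, -0.0], [-0.0, 0.0, -1.0]]
force: [0.1, -0.2, -0.1]
opening: 0.353
grasp_force: 0.3
```

```bash
cat >> h.py <<'E'
def lead():
    p,a,s=start();print("tcp",p.round(1),round(a,2),(w2f(p/1000)*1000).round(1),np.round(s["force"],1),s["opening"],s["time_s"])
    im,d=bot.capture("top");Q=cloud(d,"top");F=(Q[...,:2]-O)@np.stack([X,Y],1)*1000
    m=(Q[...,2]>.055)&(Q[...,2]<.08)&(abs(F[...,0])<45)&(F[...,1]<p[1]+300)&(F[...,1]>-85)
    n,l,st,_=cv2.connectedComponentsWithStats(m.astype(np.uint8));i=1+st[1:,4].argmax();f=F[l==i]
    pts=[]
    for x in range(-44,45,6):
        k=f[abs(f[:,0]-x)<3]
        if len(k)>4: pts.append((x,k[:,1].min()))
    pts=np.array(pts);c=np.polyfit(pts[1:-1,0],pts[1:-1,1],1);e=f[:,1]<pts[:,1].min()+60
    print(len(f),"lead y",c[1].round(1),"tilt deg",np.degrees(c[0]).round(1),"x",np.percentile(f[:,0],[0,2,98,100]).round(1),"ymax",f[:,1].max())
    y0=f[:,1].min()
    for y in np.arange(y0+4,f[:,1].max(),8):
        k=f[abs(f[:,1]-y)<4];print("   y",y.round(),"x",k[:,0].min().round(1),k[:,0].max().round(1))
    return im
E
python3 -c "
from h import *
lead()"
```

```text
tcp [479.9  66.   23.6] 8.75 [ -3.3 264.1] [ 0.1 -0.2 -0.1] 0.35255514200402427 8.6667Traceback (most recent call last):
  File "<string>", line 3, in <module>
    lead()
    ~~~~^^
  File "h.py", line 74, in lead
    pts=np.array(pts);c=np.polyfit(pts[1:-1,0],pts[1:-1,1],1);e=f[:,1]<pts[:,1].min()+60
                        ~~~~~~~~~~^^^^^^^^^^^^^^^^^^^^^^^^^^^
    raise TypeError("expected non-empty vector for x")
TypeError: expected non-empty vector for x
```

```bash
sed -i 's/(abs(F\[...,0\])<45)&(F\[...,1\]<p\[1\]+300)&(F\[...,1\]>-85)/(abs(F[...,0])<38)\&(F[...,1]<300)\&(F[...,1]>-85)/; s/len(k)>4/len(k)>1/' h.py
python3 -c "
from h import *
im=lead()"
```

```text
tcp [480.1  65.7  23.6] 8.73 [ -3.2 263.7] [ 0.   0.9 -0.5] 0.3527837318301393 8.7167Traceback (most recent call last):
  File "<string>", line 3, in <module>
    im=lead()
  File "h.py", line 74, in lead
    pts=np.array(pts);c=np.polyfit(pts[1:-1,0],pts[1:-1,1],1);e=f[:,1]<pts[:,1].min()+60
                        ~~~~~~~~~~^^^^^^^^^^^^^^^^^^^^^^^^^^^
    raise TypeError("expected non-empty vector for x")
TypeError: expected non-empty vector for x
```

The arm now hides the box's leading end from the top camera, so I'll back straight out for one check before it enters the gate.

Request:
move_arm([
  {"xyz":[5,0,0],"roll":0,"grip":35},
  {"xyz":[30,0,0],"roll":0,"grip":35},
  {"xyz":[35,0,0],"roll":0,"grip":35},
  {"xyz":[30,0,0],"roll":0,"grip":35},
])

```text
time_s: 9.1
position: [0.4641, 0.1668, 0.0236]
tcp_rot: [[-0.151, 0.989, -0.0], [0.989, 0.151, 0.0], [0.0, -0.0, -1.0]]
force: [0.7, -0.1, 0.5]
opening: 0.349
grasp_force: 0.0
```

```bash
python3 -c "
from h import *
im=lead()"
```

```text
tcp [464.1 166.8  23.6] 8.7 [ -3.5 366.1] [ 0.7 -0.1  0.5] 0.34928324619353146 9.1
968 lead y 112.1 tilt deg -2.5 x [-31.2 -29.6  28.6  30.7] ymax 251.8325407100519
   y 114.0 x -29.4 27.8
   y 122.0 x -29.5 29.3
   y 130.0 x -29.5 27.2
   y 138.0 x -30.0 28.8
   y 146.0 x -29.6 30.1
   y 154.0 x -30.0 29.8
   y 162.0 x -30.5 29.8
   y 170.0 x -31.2 27.9
   y 178.0 x -30.1 30.7
   y 186.0 x -30.3 28.5
   y 194.0 x -29.9 30.7
   y 202.0 x -29.1 27.9
   y 210.0 x -29.8 29.6
   y 218.0 x -30.0 27.4
   y 226.0 x -30.2 29.4
   y 234.0 x -29.6 29.2
   y 242.0 x -28.9 28.9
   y 250.0 x -28.8 30.0
```

The box is straight and centred at x ≈ 0, with its leading edge at y = 112 mm. I'll return to contact and push through the gate.

Request:
move_arm([
  {"xyz":[-30,3,0],"roll":-0.002,"grip":35},
  {"xyz":[-30,0,0],"roll":0,"grip":35},
  {"xyz":[-25,0,0],"roll":0,"grip":35},
  {"xyz":[-10,0,0],"roll":0,"grip":35},
  {"xyz":[-4,0,0],"roll":0,"grip":35},
])

```text
time_s: 9.57
position: [0.4832, 0.0669, 0.0236]
tcp_rot: [[-0.152, 0.988, 0.0], [0.988, 0.152, -0.0], [-0.0, 0.0, -1.0]]
force: [0.4, 0.7, 0.7]
opening: 0.348
grasp_force: 0.0
```

Request:
move_arm([
  {"xyz":[-4,0,0],"roll":0,"grip":35},
  {"xyz":[-4,0,0],"roll":0,"grip":35},
  {"xyz":[-4,0,0],"roll":0,"grip":35},
  {"xyz":[-4,0,0],"roll":0,"grip":35},
  {"xyz":[-4,0,0],"roll":0,"grip":35},
])

```text
time_s: 9.98
position: [0.4856, 0.0486, 0.0235]
tcp_rot: [[-0.155, 0.988, -0.0], [0.988, 0.155, 0.0], [0.0, -0.0, -1.0]]
force: [-0.6, 0.8, 0.8]
opening: 0.349
grasp_force: 0.4
```

Request:
move_arm([
  {"xyz":[-4,0,0],"roll":0,"grip":35},
  {"xyz":[-4,0,0],"roll":0,"grip":35},
  {"xyz":[-4,0,0],"roll":0,"grip":35},
  {"xyz":[-4,0,0],"roll":0,"grip":35},
  {"xyz":[-4,0,0],"roll":0,"grip":35},
])

```text
time_s: 10.4
position: [0.4889, 0.0281, 0.0235]
tcp_rot: [[-0.154, 0.988, -0.0], [0.988, 0.154, 0.0], [0.0, -0.0, -1.0]]
force: [-0.1, -0.3, 0.4]
opening: 0.352
grasp_force: 0.4
```

Request:
move_arm([
  {"xyz":[-5,0,0],"roll":0,"grip":35},
  {"xyz":[-5,0,0],"roll":0,"grip":35},
  {"xyz":[-5,0,0],"roll":0,"grip":35},
  {"xyz":[-5,0,0],"roll":0,"grip":35},
  {"xyz":[-5,0,0],"roll":0,"grip":35},
])

```text
time_s: 10.82
position: [0.4928, 0.0033, 0.0235]
tcp_rot: [[-0.154, 0.988, 0.0], [0.988, 0.154, -0.0], [-0.0, 0.0, -1.0]]
force: [-0.3, 1.9, 0.8]
opening: 0.352
grasp_force: 0.4
```

Request:
move_arm([
  {"xyz":[-5,0,0],"roll":0,"grip":35},
  {"xyz":[-5,0,0],"roll":0,"grip":35},
  {"xyz":[-5,0,0],"roll":0,"grip":35},
  {"xyz":[-5,0,0],"roll":0,"grip":35},
  {"xyz":[-5,0,0],"roll":0,"grip":35},
])

```text
time_s: 11.23
position: [0.4967, -0.0214, 0.0235]
tcp_rot: [[-0.154, 0.988, -0.0], [0.988, 0.154, -0.0], [-0.0, -0.0, -1.0]]
force: [-0.0, 0.4, -0.3]
opening: 0.346
grasp_force: 0.4
```

```bash
python3 - <<'E'
from h import *
p,a,s=start();print(p,a,w2f(p/1000)*1000,s["force"],s["joint_positions"])
im,d=bot.capture("scene");cv2.imwrite("pics/s5.png",cv2.resize(im[80:200,190:350][...,::-1],(800,600),interpolation=cv2.INTER_CUBIC))
E
```

```text
[496.67147472 -21.37939318  23.5490046 ] 8.882738831613104 [ -0.21720962 175.13434868] [-0.00597123  0.44321464 -0.30397805] [-1.53658609e+01  4.02093975e+01  1.08637322e+02 -2.29864294e-03
  3.11557438e+01 -2.42466326e+01]
```

View pics/s5.png

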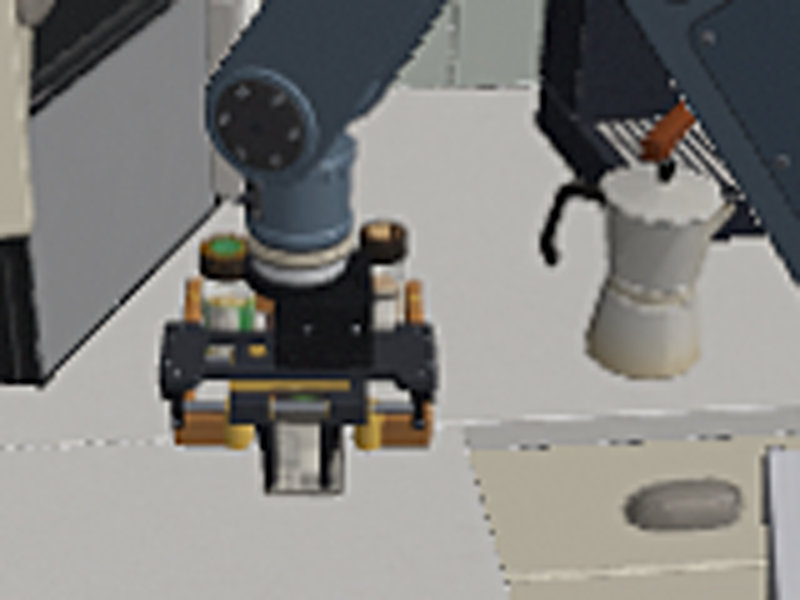

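The box is passing centred between the posts at (238,430) and (370,430), and the jars are standing. I'll push on.

Request:
move_arm([
  {"xyz":[-5,0,0],"roll":0,"grip":35},
  {"xyz":[-5,0,0],"roll":0,"grip":35},
  {"xyz":[-5,0,0],"roll":0,"grip":35},
  {"xyz":[-5,0,0],"roll":0,"grip":35},
  {"xyz":[-5,0,0],"roll":0,"grip":35},
])

```text
time_s: 11.7
position: [0.5006, -0.0461, 0.0235]
tcp_rot: [[-0.154, 0.988, -0.0], [0.988, 0.154, 0.0], [0.0, 0.0, -1.0]]
force: [-0.4, 1.2, 0.1]
opening: 0.353
grasp_force: 0.4
```

Request:
move_arm([
  {"xyz":[-5,0,0],"roll":0,"grip":35},
  {"xyz":[-5,0,0],"roll":0,"grip":35},
  {"xyz":[-5,0,0],"roll":0,"grip":35},
  {"xyz":[-5,0,0],"roll":0,"grip":35},
  {"xyz":[-5,0,0],"roll":0,"grip":35},
])

```text
time_s: 12.12
position: [0.5044, -0.0708, 0.0236]
tcp_rot: [[-0.154, 0.988, -0.0], [0.988, 0.154, 0.0], [0.0, 0.0, -1.0]]
force: [0.4, 1.0, 0.2]
opening: 0.348
grasp_force: 0.4
```

Request:
move_arm([
  {"xyz":[-5,0,0],"roll":0,"grip":35},
  {"xyz":[-5,0,0],"roll":0,"grip":35},
  {"xyz":[-5,0,0],"roll":0,"grip":35},
  {"xyz":[-5,0,0],"roll":0,"grip":35},
  {"xyz":[-5,0,0],"roll":0,"grip":35},
])

```text
time_s: 12.53
position: [0.5083, -0.0954, 0.0236]
tcp_rot: [[-0.154, 0.988, -0.0], [0.988, 0.154, 0.0], [0.0, -0.0, -1.0]]
force: [-1.4, 0.4, 0.9]
opening: 0.349
grasp_force: 0.5
```

```bash
python3 - <<'E'
from h import *
p,a,s=start();print(p,a,w2f(p/1000)*1000,s["force"])
E
```

```text
[508.25242598 -95.44947913  23.55207445] 8.880495950818036 [ -0.15659782 100.16440543] [-1.38961906  0.41296912  0.89134257]
```

Now 21 mm more, then I'll withdraw straight out through the gate and rise.

Request:
move_arm([
  {"xyz":[-5,0,0],"roll":0,"grip":35},
  {"xyz":[-5,0,0],"roll":0,"grip":35},
  {"xyz":[-5,0,0],"roll":0,"grip":35},
  {"xyz":[-4,0,0],"roll":0,"grip":35},
  {"xyz":[-2,0,0],"roll":0,"grip":35},
])

```text
time_s: 12.95
position: [0.5117, -0.1165, 0.0235]
tcp_rot: [[-0.154, 0.988, 0.0], [0.988, 0.154, -0.0], [-0.0, 0.0, -1.0]]
force: [-0.6, 0.7, 1.3]
opening: 0.35
grasp_force: 0.5
```

Request:
move_arm([
  {"xyz":[0,0,0],"roll":0,"grip":35},
  {"xyz":[4,0,0],"roll":0,"grip":35},
  {"xyz":[20,0,0],"roll":0,"grip":35},
  {"xyz":[35,0,0],"roll":0,"grip":35},
  {"xyz":[38,0,0],"roll":0,"grip":35},
])

```text
time_s: 13.37
position: [0.4971, -0.02, 0.0236]
tcp_rot: [[-0.151, 0.988, 0.002], [0.988, 0.151, -0.001], [-0.001, 0.002, -1.0]]
force: [-0.4, 1.0, -0.7]
opening: 0.351
grasp_force: 0.0
```

Request:
move_arm([
  {"xyz":[38,0,0],"roll":0,"grip":35},
  {"xyz":[38,0,0],"roll":0,"grip":35},
  {"xyz":[38,0,0],"roll":0,"grip":35},
  {"xyz":[30,0,-20],"roll":0,"grip":35},
  {"xyz":[0,0,-35],"roll":0,"grip":35},
])

```text
time_s: 13.78
position: [0.4691, 0.1272, 0.0764]
tcp_rot: [[-0.16, 0.987, -0.01], [0.987, 0.16, 0.001], [0.002, -0.01, -1.0]]
force: [0.1, -0.3, -0.2]
opening: 0.35
grasp_force: 0.0
```

```bash
python3 - <<'E'
from h import *
im=look();cv2.imwrite("pics/fin.png",cv2.resize(im[110:240,250:420][...,::-1],(765,585),interpolation=cv2.INTER_CUBIC))
E
```

```text
tcp [469.1 127.2  76.4] 9.23 [ -4.6 326.2] [ 0.1 -0.3 -0.2] 0.3498397534437158 13.7833
top 942 [140.8  60.7] [[-31.0, -73.0], [30.0, -73.0], [30.0, 68.0], [-30.0, 68.0]]
top post 32 [48.6 98. ]
top post 38 [-50.5  97.4]
```

View pics/fin.png

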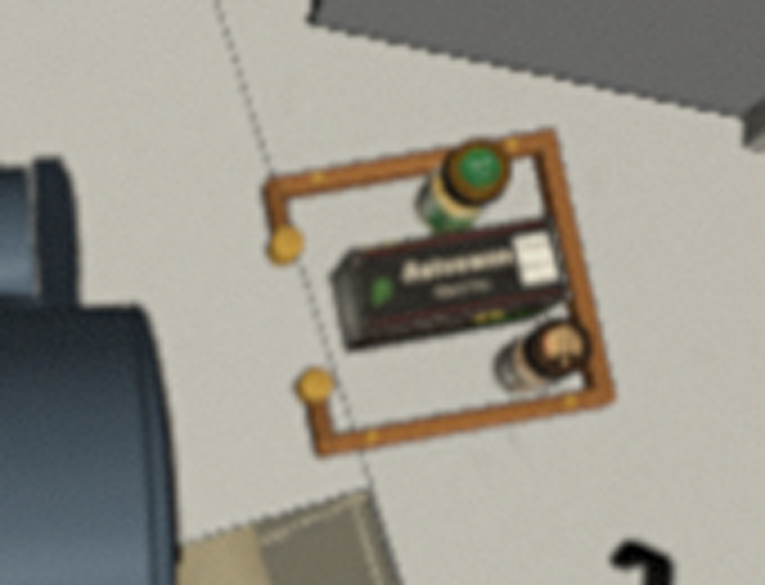

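The tea box at (455,280) is straight inside the frame, behind the posts at (285,243) and (315,385): frame x ≈ 0, y ≈ -2.5 mm. The jars haven't moved. I'll let everything settle and hand in.

Request:
move_arm([
  {"xyz":[0,0,-30],"roll":0,"grip":35},
  {"xyz":[0,0,-20],"roll":0,"grip":35},
  {"xyz":[0,0,0],"roll":0,"grip":35},
  {"xyz":[0,0,0],"roll":0,"grip":35},
])

```text
time_s: 14.22
position: [0.4748, 0.1223, 0.1291]
tcp_rot: [[-0.154, 0.988, 0.002], [0.988, 0.154, -0.0], [-0.0, 0.002, -1.0]]
force: [-1.2, 0.1, 0.1]
opening: 0.348
grasp_force: 0.0
```

```bash
python3 -c "
from rig import bot
print(bot.hand_in())"
```

```text
the job is handed in; nothing more can be done
None
```

I handed the job in at 14.2 s: by the top camera the black tea box stands straight inside the frame, at about x = 0, y = -2.5 mm, with the jars where they were and the hand clear; hand-in returned no verdict.

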